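# Open the touch-latch spice cupboard

### The arm

A 6-joint arm with a two-finger parallel gripper is mounted at the origin on a cart in front of the work surface, level with it; the furniture and walls round the work are solid. World frame = base frame: x ahead of the robot, y to its left, z up, the work surface at z = 0. Lengths are in m, angles in rad, forces in N, time in s.
With the tool pointing down it reaches from about 0.4 to 0.925 m from the base axis. Payload 12.5 kg.
Tool frame: the origin (TCP) lies at the very end of the fingers, on their centre line; the grasp point (between the pads) lies 19 mm behind it; z points along the fingers, y is the direction in which the jaws open and shut (so a half turn about z gives the same grasp; the last joint's range is limited). The gripper opens to 95 mm and grips with 3 to 60 N. Pads are 20 mm wide; open, the fingers measure 119 mm over their backs; the gripper's body (75 mm by 180 mm) begins 59 mm behind the grasp point.
Start: joints at [1.168, 0.491, 1.559, -0, 1.092, -0.106], TCP at [0.183, 0.598, 0.215] pointing down, gripper open.
Joint ranges: [-3.1, 3.1], [-0.84, 2.19], [0.05, 2.79], [-1.13, 4.28], [0.06, 2.93], [-2.69, 2.69]. Speed limits (rad/s): [2.22, 2.22, 2.79, 3.14, 3.14, 3.14].

### API

Orientations are given as a 3x3 rotation matrix whose columns are the frame's x, y, z axes.
In Python, from plant import r gives the robot as it stands. The module is installed in compiled form; this text tells all that it offers.
- The arm moves only by the tool arm_command, never from a script. Its arguments are lists of equal length, an entry for each row: "fingers": the finger opening in m, from 0 to 0.0951; "slide": the shift along the tool's x, y, z in m, a list of three; "delta_rot": the turn, a rotation vector about the tool's x, y, z in rad, a list of three. In form: {"fingers": [fingers, ...], "slide": [[dx, dy, dz], ...], "delta_rot": [[wx, wy, wz], ...]}. A call has exactly 5 rows; each row is the pose to reach, as a shift and turn from the pose commanded when the call began, along the tool's axes at that moment; what a row does not reach only later rows make up. A row lasts 1/12 s, in which the tool goes at most 41.7 mm and 7.16 degrees, less where a joint would pass 70% of its speed; a pose out of reach is approached as far as the arm can. A call with a gripper value outside its range is refused whole. The fingers move at their own pace and stop on an object; the grip force is fixed at half the most. Time passes only in rows, so rows that repeat a pose let the fingers close, or fill a call up. It gives the time, the measured TCP pose, the force and the opening at its end, in the units of the state.
- r.sense(): the state, without advancing time (a new reading comes with each control period).
- r.grab_frame(name): name is "side" or "top"; returns a dict with "frame" (480x640x3 uint8, blue, green, red), "depth" (480x640 float32, m along the optical axis (not along the pixel's ray), 0 where there is no reading), "mtx" (3x3 intrinsics, pixels), "R" (3x3) and "t" (3): a world point X has camera coordinates R X + t. Camera axes: x right, y down, z forward; pixel columns grow to the right and rows downward; lengths in m; the calibration is good to about 2 mm. A picture is of the moment at which its call begins.
- r.job_done(): hands the job in, once; it reports no verdict.
Trained networks look in a picture, given as the dict that the camera call returned (one of the last four; its "shot" number tells which), for a name from the list of things; names that differ only in an ending like _2 or _b are one class to them, and where a whole thing is asked for, a point or a joint stands for the part that bears it (a point fixed in the world has none). Each returns a list of dicts, best first, with "conf" (0 to 1); they miss things now and then, are a little off and sometimes report something else, mostly with a low value. They report only what shows in the picture. A call takes as long as a camera call. They do not tell look-alikes from the thing itself.
- r.look_for(picture, label): "extent" ([left, top, right, bottom] in pixels, round what is visible of it).
- r.masks_of(picture, label): "region" (480x640 bool, what is visible of it) and "extent" ([left, top, right, bottom] in pixels, round what is visible of it).
- r.spot_point(picture, label): "location" ([column, row] in pixels: a listed point, or the origin of a listed thing).
The state is a dict: "clock": time; "joint_pos": joint angles; "joint_vel": joint speeds; "tau": joint torques, N m; "ee_pos": TCP position; "tcp_rot": TCP orientation; "contact_force": force on the tool from outside, world axes, zero at the start; "moment": the same for the moment, N m; "finger_gap": finger opening in m.
Only numpy, scipy, OpenCV 4.12 (cv2) and the standard library are available. Lean on these libraries where they do the work, as an engineer would, in place of code of your own. Each camera call takes 0.05 s, during which the arm holds its last target.

### The job

Open the right-hand door of the little handleless wooden cupboard. First slide the salt shaker along the worktop, upright and without lifting it, to where the door cannot hit it; then press the door in near its free edge and let go so that the push catch springs it ajar, and finally push it wide open with a fingertip, square to the cupboard front. Nothing is to be gripped or lifted; leave the left door shut and the other things where they are.

Things in the scene. Friction and masses are not known exactly. Their poses are not given: they have to be found in the camera images.
- spice_cupboard: low plain light-wood cupboard with two handleless doors, fixed; 100 deep (x), 250 wide (y), 120 high (z). Origin: centre of its underside. x points from its front into it, y to the left seen from the front, z up; shut doors' front faces at x = -50, 12 proud of top and sides. Each door: 110 wide, 14 thick, z = 13 to 106, hinged at the outer side; they meet at y = 0.
- right_door (a joint): angle of the right-hand (-y) door, rad: 0 shut, growing as it swings out to the robot, 1.57 square, stop 1.62. A push-catch sits behind it 88 mm from the hinge: pressing in 4 to 7 mm there (5 N; hard stop 7 mm, -0.08 rad) unlocks it; when the finger leaves, a rod (20 to 40 above the worktop; keep fingers above 55) springs it to about 0.5 rad; beyond that it moves easily and stays put.
- left_door (a joint): the left-hand door (+y half), with the same kind of catch: angle in rad, 0 shut, to be left shut
- right_door_hinge (a point): the hinge axis of the right-hand door, vertical, at the front face at cupboard x = -50, y = -112; the point is half-way up, 60 above the worktop
- right_door_edge (a point): the middle of the free vertical edge of the right-hand door's outer face, moves with the door; 110 from the hinge
- salt_mid (a point): salt shaker with a clear body and grey top, round, 44 in diameter, 90 high, about 0.1 kg, loose, standing on the worktop in front of the right-hand door; the point is at its centre, half-way up (45 above the worktop); z axis up. Push it low down, under 35 above the worktop, so it does not tip.
- mug_mid (a point): bystander: striped mug, 83 in diameter and 100 high, its centre
- spice_mid (a point): bystander: spice jar with red cap, 45 in diameter and 106 high, its centre
- keys_mid (a point): bystander: bunch of keys lying flat, 91 by 119, 8 high, its centre
- peg_mid (a point): bystander: wooden clothes peg lying in front of the left-hand door, 15 by 72, 12 high, its centre
- tea_mid (a point): bystander: dark cardboard tea box, 70 by 143 and 71 high, its centre
There are look-alikes about, which are no part of the job. Leave any green look-alike of the part that bears salt_mid alone.

How it is judged:
By the outcome, as a careful person would: the job done as asked, in the order asked, and still so for the second after the job is handed in, with the robot touching nothing.
It also fails if it takes over 54 s, if anything falls off the work surface, if the arm or the gripper's body presses on something with over 40 N, if the wrist force passes 120 N, or if a joint passes its speed limit or range.

## Working session

There is one attempt and no reset: what is moved stays moved. The work goes in short steps, Python scripts to look and compute and a tool call to move; the robot and the scene stay as the last step left them, time stands still between calls to the robot, and variables do not carry over. Pictures are saved under pics/ and viewed, and the job is handed in when it is done.

Besides the shell and the picture viewer there is one more tool, called after "Call:" by a JSON object that holds its "api" and its "payload", one argument or row to a line. arm_command: Moves the arm, as the interface text tells. Its arguments: {"type":"object","properties":{"fingers":{"type":"array","items":{"type":"number"}},"slide":{"type":"array","items":{"type":"array","items":{"type":"number"}}},"delta_rot":{"type":"array","items":{"type":"array","items":{"type":"number"}}}},"required":["fingers","slide","delta_rot"]}

```bash
mkdir -p pics; ls
cat > h.py <<'E'
import numpy as np, cv2
from plant import r
def back(p,u,v,d=None):
    if d is None: d=p["depth"][int(round(v)),int(round(u))]
    K=p["mtx"]; c=np.array([(u-K[0,2])/K[0,0]*d,(v-K[1,2])/K[1,1]*d,d])
    return p["R"].T@(c-p["t"])
def plane(p,u,v,z):
    K=p["mtx"]; ray=p["R"].T@np.array([(u-K[0,2])/K[0,0],(v-K[1,2])/K[1,1],1]); o=-p["R"].T@p["t"]
    return o+ray*(z-o[2])/ray[2]
def proj(p,X):
    c=p["R"]@np.array(X)+p["t"]; q=p["mtx"]@c; return q[:2]/q[2]
E
python3 - <<'E'
from h import *
np.set_printoptions(precision=3,suppress=True)
for n in ["top","side"]:
    p=r.grab_frame(n); cv2.imwrite(f"pics/{n}0.png",p["frame"])
    print(n,"cam",-p["R"].T@p["t"])
    for l in ["spice_cupboard","right_door_hinge","right_door_edge","salt_mid","mug_mid","spice_mid","keys_mid","peg_mid","tea_mid"]:
        for q in r.spot_point(p,l)[:3]:
            u,v=q["location"]; 
            print(l,round(q["conf"],2),[round(u),round(v)],back(p,u,v) if 0<=u<640 and 0<=v<480 else "")
s=r.sense();print(s)
E
```

```text
pics
top cam [ 0.02  -0.186  1.826]
spice_cupboard 0.87 [343, 234] [ 0.531 -0.031  0.111]
right_door_hinge 0.59 [369, 257] [ 0.525 -0.137  0.017]
right_door_edge 0.56 [336, 242] [ 0.514 -0.018  0.042]
salt_mid 0.67 [405, 269] [ 0.518 -0.258  0.088]
salt_mid 0.45 [344, 262] [ 0.452 -0.073  0.087]
mug_mid 0.76 [179, 196] [0.427 0.532 0.049]
spice_mid 0.65 [219, 218] [0.411 0.363 0.074]
keys_mid 0.74 [445, 297] [ 0.515 -0.419 -0.001]
peg_mid 0.39 [304, 242] [0.475 0.08  0.017]
tea_mid 0.78 [251, 220] [0.456 0.267 0.064]
tea_mid 0.35 [217, 215] [0.41  0.365 0.109]
tea_mid 0.32 [345, 261] [ 0.458 -0.075  0.085]
side cam [0.17  1.375 0.894]
spice_cupboard 0.84 [294, 250] [0.537 0.097 0.084]
right_door_hinge 0.64 [321, 220] [ 0.513 -0.123  0.061]
right_door_edge 0.79 [311, 234] [ 0.519 -0.016  0.069]
salt_mid 0.64 [331, 234] [ 0.469 -0.058  0.051]
salt_mid 0.48 [323, 205] [ 0.528 -0.23   0.054]
mug_mid 0.93 [287, 375] [0.441 0.526 0.048]
spice_mid 0.96 [308, 330] [0.424 0.403 0.07 ]
spice_mid 0.44 [311, 306] [0.428 0.364 0.109]
keys_mid 0.51 [338, 193] [ 0.52  -0.428  0.005]
peg_mid 0.61 [314, 276] [0.484 0.1   0.008]
peg_mid 0.6 [314, 305] [0.435 0.305 0.067]
tea_mid 0.82 [315, 306] [0.431 0.31  0.067]
{'clock': 1.0, 'joint_pos': array([ 1.168,  0.491,  1.559, -0.   ,  1.092, -0.106]), 'joint_vel': array([-0.   , -0.001,  0.001, -0.001, -0.001, -0.   ]), 'tau': array([  0.001, -61.25 , -25.842,   0.069,   0.045,  -0.   ]), 'ee_pos': array([0.183, 0.598, 0.215]), 'tcp_rot': array([[-0.956,  0.292,  0.   ],
       [ 0.292,  0.956,  0.   ],
       [-0.   ,  0.   , -1.   ]]), 'contact_force': array([ 0.881,  0.28 , -0.507]), 'moment': array([-0.038, -0.021, -0.04 ]), 'finger_gap': 0.09494721898580956}
```

View pics/top0.png

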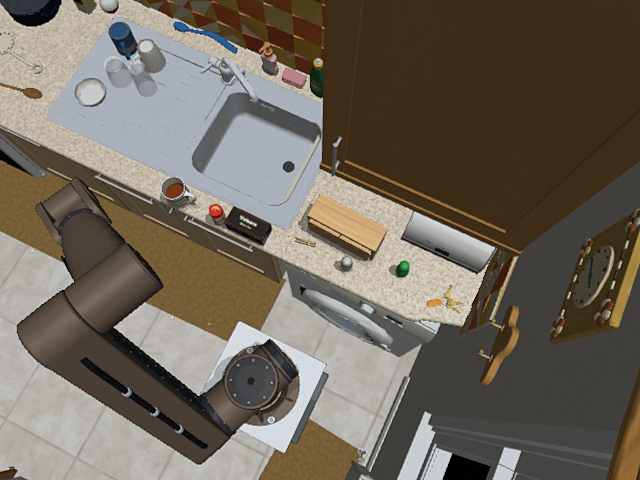

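View pics/side0.png

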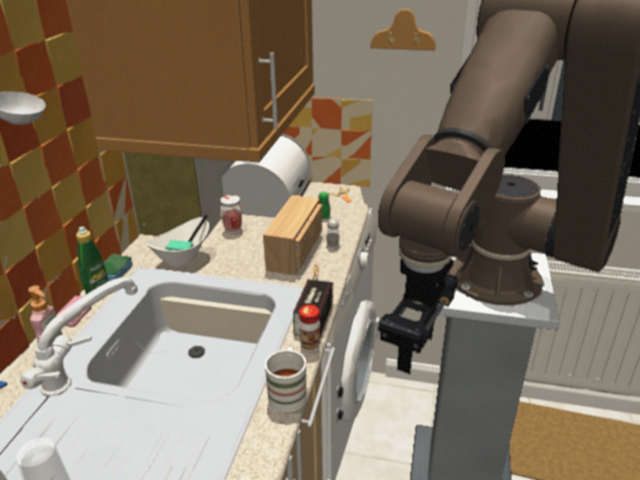

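Run:
```python
from h import *
for n,b in [("top",(260,200,480,320)),("side",(220,150,420,330))]:
    im=cv2.imread(f"pics/{n}0.png"); a,c,d,e=b
    cv2.imwrite(f"pics/{n}0z.png",cv2.resize(im[c:e,a:d],None,fx=3.3,fy=3.3,interpolation=cv2.INTER_CUBIC))
```

```text
(no output)
```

View pics/top0z.png

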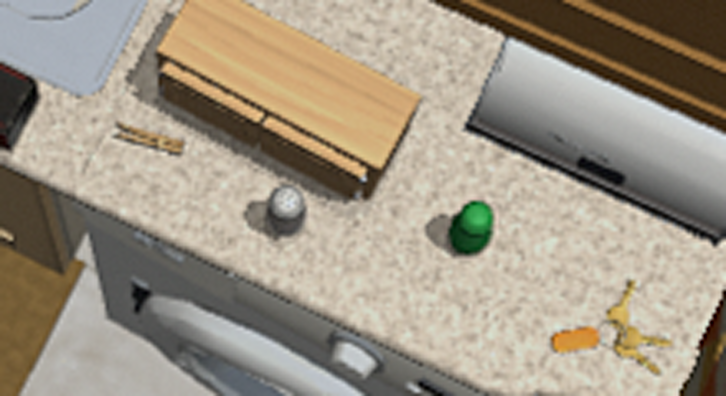

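View pics/side0z.png

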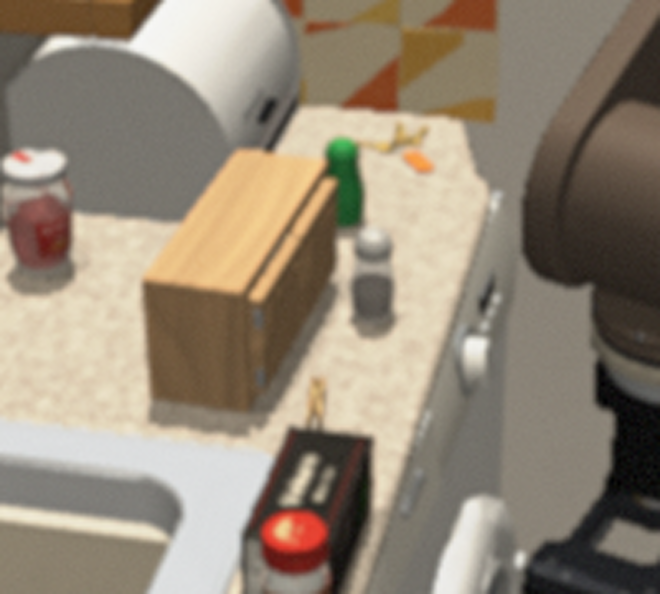

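```bash
cat > m.py <<'E'
from h import *
np.set_printoptions(precision=4,suppress=True)
def cloud(p):
    d=p["depth"]; v,u=np.mgrid[0:480,0:640]; K=p["mtx"]
    c=np.stack([(u-K[0,2])/K[0,0]*d,(v-K[1,2])/K[1,1]*d,d],-1)
    return (c-p["t"])@p["R"]
E
python3 - <<'E'
from m import *
for n in ["top","side"]:
    p=r.grab_frame(n); C=cloud(p); ok=p["depth"]>0
    m=r.masks_of(p,"spice_cupboard")[0]["region"]
    P=C[m&ok]; print(n,P[:,2].max(),m.sum(), "tbl z", np.median(C[ok&(abs(C[...,2])<.02)&(C[...,1]<0)&(C[...,1]>-.4)][:,2]))
    T=P[abs(P[:,2]-np.percentile(P[:,2],90))<.006]; print("top z",np.median(T[:,2]))
    rc=cv2.minAreaRect((T[:,:2]*1000).astype(np.float32)); print(rc, cv2.boxPoints(rc))
    for q in r.masks_of(p,"salt_mid"):
        S=C[q["region"]&ok]; S2=S[S[:,2]>.02]
        print("salt",q["conf"],q["extent"],np.median(S,0),S2.min(0),S2.max(0),len(S))
    # table front edge
    W=C[ok&(abs(C[...,2])<.01)]
    for y in np.arange(-.45,.15,.05):
        w=W[abs(W[:,1]-y)<.01]
        if len(w): print(round(y,2),np.percentile(w[:,0],1),w[:,0].min(),end="; ")
    print()
    for l in ["peg_mid","keys_mid"]:
        q=r.masks_of(p,l)
        if q: S=C[q[0]["region"]&ok]; print(l,q[0]["conf"],S.min(0),S.max(0))
E
```

```text
top 0.1326365447862993 2844 tbl z -0.00010287691009638037
top z 0.12107228678233396
((569.1599731445312, -28.52538299560547), (249.23326110839844, 89.06991577148438), 85.98626708984375) [[ 516.0117 -149.7191]
 [ 604.8631 -155.9536]
 [ 622.3083   92.6684]
 [ 533.4568   98.9029]]
salt 0.67 [339.6, 256.3, 351.0, 269.5] [ 0.4559 -0.081   0.075 ] [ 0.4422 -0.1015  0.0219] [ 0.4805 -0.0597  0.0938] 160
salt 0.6 [398.6, 261.3, 411.2, 279.5] [ 0.521  -0.2535  0.0721] [ 0.5079 -0.2763  0.0204] [ 0.5449 -0.2348  0.0959] 174
-0.45 0.43438330611700005 0.43248739356853594; -0.4 0.41870022889340514 0.4150138510293899; -0.35 0.39633183171215575 0.394567775850573; -0.3 0.39381271672186297 0.3925084511167522; -0.25 0.39377112232893724 0.391996081093673; -0.2 0.3950049747540706 0.3920905131800676; -0.15 -0.1473642423739255 -0.15168555701934308; -0.1 -0.14817866026812807 -0.15190897046009808; -0.05 -0.14955508046341 -0.1525800315863134; -0.0 -0.14758156697992159 -0.1519605597541912; 0.05 0.11763331208878784 0.11080314607920198; 0.1 0.04999097444235206 0.03195449836210415; 
peg_mid 0.39 [ 0.4698  0.056 
[... 597 characters left out ...]
0.1345  0.1049] 258
-0.45 0.4406937720262019 0.4380327023804207; -0.4 0.4260013227446347 0.4222155094759147; -0.35 0.40165554613130094 0.3998597717424675; -0.3 0.395249862981719 0.394877208679171; -0.25 0.3981137892501749 0.39639527466960706; -0.2 0.3972963267065177 0.3956015168189963; -0.15 -0.14479908736139502 -0.14913479297129714; -0.1 -0.14433001600515002 -0.1463101255318978; -0.05 -0.1444203172720346 -0.1486966764341769; -0.0 -0.14426502555770665 -0.14799168682326416; 0.05 -0.14391916951226752 -0.14836432771628752; 0.1 -0.14187369326910065 -0.1478694983617622; 
peg_mid 0.52 [ 0.4729  0.0427 -0.0019] [0.4947 0.1129 0.0153]
keys_mid 0.57 [ 0.4651 -0.475  -0.0042] [ 0.5563 -0.37    0.011 ]
```

Call:
{"api": "arm_command", "payload": {
  "fingers": [0.0,0.0,0.0,0.0,0.0],
  "slide": [
    [-0.038,-0.012,0],
    [-0.076,-0.024,0],
    [-0.114,-0.036,0],
    [-0.152,-0.048,0],
    [-0.19,-0.06,0]
  ],
  "delta_rot": [
    [0,0,-0.05],
    [0,0,-0.1],
    [0,0,-0.15],
    [0,0,-0.2],
    [0,0,-0.232]
  ]
}}

```text
clock: 1.92
ee_pos: [0.3482, 0.4836, 0.2148]
tcp_rot: [[-0.998, 0.062, 0.0], [0.062, 0.998, 0.0], [-0.0, 0.0, -1.0]]
contact_force: [0.6, 0.5, 0.2]
finger_gap: 0.0672
```

```bash
cat > st.py <<'E'
import sys
from m import *
s=r.sense(); R=s["tcp_rot"]; print(round(s["clock"],2),s["ee_pos"],"q",s["joint_pos"],"F",s["contact_force"],"gap",round(s["finger_gap"],4)); print(R)
for a in sys.argv[1:]:
    t=np.array(eval(a)); d=t-s["ee_pos"]; print(a,"->tool",R.T@d,"dist",np.linalg.norm(d))
E
python3 st.py "[.45,.0,.2]"
```

```text
1.92 [0.3482 0.4836 0.2148] q [ 0.8359  0.4491  1.633   0.      1.0592 -0.6732] F [0.6487 0.5031 0.2181] gap 0.0672
[[-0.9981  0.0617  0.0002]
 [ 0.0617  0.9981  0.0003]
 [-0.0002  0.0003 -1.    ]]
[.45,.0,.2] ->tool [-0.1315 -0.4764  0.0147] dist 0.4943807077757256
```

Call:
{"api": "arm_command", "payload": {
  "fingers": [0.0,0.0,0.0,0.0,0.0],
  "slide": [
    [-0.012,-0.04,0],
    [-0.024,-0.08,0],
    [-0.036,-0.12,0],
    [-0.048,-0.16,0],
    [-0.06,-0.2,0]
  ],
  "delta_rot": [
    [0,0,0],
    [0,0,0],
    [0,0,0],
    [0,0,0],
    [0,0,0]
  ]
}}

```text
clock: 2.33
ee_pos: [0.3937, 0.2799, 0.2148]
tcp_rot: [[-0.998, 0.064, 0.0], [0.064, 0.998, 0.0], [-0.0, 0.0, -1.0]]
contact_force: [0.8, 0.0, 0.5]
finger_gap: 0.0339
```

Call:
{"api": "arm_command", "payload": {
  "fingers": [0.0,0.0,0.0,0.0,0.0],
  "slide": [
    [-0.01,-0.04,0],
    [-0.02,-0.08,0],
    [-0.03,-0.12,0],
    [-0.04,-0.16,0],
    [-0.05,-0.2,0]
  ],
  "delta_rot": [
    [0,0,0],
    [0,0,0],
    [0,0,0],
    [0,0,0],
    [0,0,0]
  ]
}}

```text
clock: 2.75
ee_pos: [0.4306, 0.077, 0.2149]
tcp_rot: [[-0.998, 0.065, 0.001], [0.065, 0.998, 0.0], [-0.001, 0.0, -1.0]]
contact_force: [1.2, 0.5, 0.7]
finger_gap: 0.002
```

Call:
{"api": "arm_command", "payload": {
  "fingers": [0.0,0.0,0.0,0.0,0.0],
  "slide": [
    [0,-0.04,0],
    [0,-0.08,0],
    [0,-0.08,0],
    [0,-0.08,0],
    [0,-0.08,0]
  ],
  "delta_rot": [
    [0,-0.07,0],
    [0,-0.14,0],
    [0,-0.21,0],
    [0,-0.28,0],
    [0,-0.35,0]
  ]
}}

```text
clock: 3.17
ee_pos: [0.4255, -0.0021, 0.2151]
tcp_rot: [[-0.936, 0.067, 0.346], [0.063, 0.998, -0.024], [-0.347, -0.0, -0.938]]
contact_force: [0.4, -0.2, -0.4]
finger_gap: 0.0005
```

```bash
python3 st.py "[.47,-.01,.1]"
python3 - <<'E'
from m import *
for n in ["top","side"]:
    p=r.grab_frame(n); cv2.imwrite(f"pics/{n}1.png",p["frame"][150:330,220:490].repeat(2,0).repeat(2,1))
    for l in ["salt_mid","spice_cupboard","right_door_hinge","right_door_edge"]:
        for q in r.spot_point(p,l)[:3]:
            u,v=q["location"]; z={"salt_mid":.045,"spice_cupboard":0}.get(l,.06)
            print(n,l,round(q["conf"],2),plane(p,u,v,z))
E
```

```text
3.17 [ 0.4255 -0.0021  0.2151] q [-0.1869  0.0901  2.2285  0.0901  0.4728 -1.7633] F [ 0.4496 -0.1843 -0.3993] gap 0.0005
[[-0.9358  0.0674  0.346 ]
 [ 0.0631  0.9977 -0.0238]
 [-0.3468 -0.0004 -0.9379]]
[.47,-.01,.1] ->tool [-0.0022 -0.0049  0.1235] dist 0.12362637799785532
top salt_mid 0.75 [ 0.5412 -0.2568  0.045 ]
top salt_mid 0.42 [ 0.481  -0.0754  0.045 ]
top spice_cupboard 0.82 [ 0.5688 -0.0246  0.    ]
top right_door_hinge 0.6 [ 0.5228 -0.1277  0.06  ]
top right_door_edge 0.68 [ 0.5146 -0.0202  0.06  ]
top right_door_edge 0.32 [ 0.5025 -0.4044  0.06  ]
side salt_mid 0.79 [ 0.4756 -0.0738  0.045 ]
side salt_mid 0.68 [ 0.5341 -0.2568  0.045 ]
side spice_cupboard 0.84 [ 0.5649 -0.0281  0.    ]
side right_door_hinge 0.64 [ 0.5133 -0.1449  0.06  ]
```

View pics/top1.png

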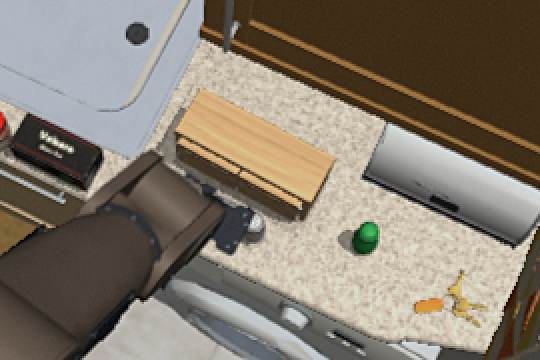

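```bash
python3 st.py "[.465,-.015,.07]" "[.478,-.015,.012]"
```

```text
3.67 [ 0.4258 -0.0008  0.2146] q [-0.1836  0.0926  2.2255  0.0889  0.478  -1.7619] F [ 0.1568 -0.4897 -0.8189] gap 0.0003
[[-0.9376  0.0642  0.3416]
 [ 0.0604  0.9979 -0.0219]
 [-0.3423  0.0001 -0.9396]]
[.465,-.015,.07] ->tool [ 0.0119 -0.0117  0.1495] dist 0.1504681240636529
[.478,-.015,.012] ->tool [ 0.0196 -0.0109  0.2085] dist 0.20967469243036088
```

```bash
cat > tgt.py <<'E'
import sys
from m import *
from scipy.spatial.transform import Rotation as Ro
def Rdes(fw,lean,yaw=-0.063):
    xc=np.array([np.cos(yaw),np.sin(yaw),0]); yc=np.array([-np.sin(yaw),np.cos(yaw),0])
    z=np.array([0,0,-1])+np.tan(np.radians(fw))*xc-np.tan(np.radians(lean))*yc; z/=np.linalg.norm(z)
    y=yc-z*(yc@z); y/=np.linalg.norm(y)
    return np.c_[np.cross(y,z),y,z]
if __name__=="__main__":
    s=r.sense();R=s["tcp_rot"]; fw,lean=map(float,sys.argv[1:3])
    print(s["clock"],s["ee_pos"],"F",s["contact_force"],"q",s["joint_pos"])
    print("rotvec",Ro.from_matrix(R.T@Rdes(fw,lean)).as_rotvec())
    for a in sys.argv[3:]:
        d=np.array(eval(a))-s["ee_pos"]; print(a,R.T@d,np.linalg.norm(d))
E
python3 tgt.py 10 15 "[.45,-.01,.15]"
```

```text
3.6667 [ 0.4258 -0.0008  0.2146] F [ 0.1568 -0.4897 -0.8189] q [-0.1836  0.0926  2.2255  0.0889  0.478  -1.7619]
rotvec [ 0.2571  0.1737 -0.0238]
[.45,-.01,.15] [-0.0011 -0.0077  0.0691] 0.06957023017696996
```

Call:
{"api": "arm_command", "payload": {
  "fingers": [0.0,0.0,0.0,0.0,0.0],
  "slide": [
    [0,-0.008,0.015],
    [0,-0.008,0.03],
    [0,-0.008,0.05],
    [0,-0.008,0.065],
    [0,-0.008,0.065]
  ],
  "delta_rot": [
    [0.064,0.043,-0.006],
    [0.128,0.087,-0.012],
    [0.193,0.13,-0.018],
    [0.257,0.174,-0.024],
    [0.257,0.174,-0.024]
  ]
}}

```text
clock: 4.08
ee_pos: [0.4485, -0.0096, 0.1512]
tcp_rot: [[-0.984, 0.104, 0.147], [0.061, 0.961, -0.268], [-0.169, -0.255, -0.952]]
contact_force: [-0.7, -0.3, 1.0]
finger_gap: 0.0004
```

```bash
python3 tgt.py 10 15 "[.464,-.012,.06]" "[.466,-.012,.02]"
```

```text
4.0833 [ 0.4485 -0.0096  0.1512] F [-0.6815 -0.2677  0.9534] q [-0.0062  0.3127  2.1415 -0.5005  0.5911 -1.0874]
rotvec [-0.0035 -0.0038  0.002 ]
[.464,-.012,.06] [0.     0.0226 0.0898] 0.09259383241623766
[.466,-.012,.02] [0.0049 0.033  0.1282] 0.13243773491793995
```

Call:
{"api": "arm_command", "payload": {
  "fingers": [0.0,0.0,0.0,0.0,0.0],
  "slide": [
    [0.001,0.007,0.026],
    [0.002,0.014,0.052],
    [0.003,0.021,0.078],
    [0.004,0.027,0.104],
    [0.005,0.033,0.126]
  ],
  "delta_rot": [
    [0,0,0],
    [0,0,0],
    [0,0,0],
    [0,0,0],
    [0,0,0]
  ]
}}

```text
clock: 4.5
ee_pos: [0.4647, -0.0116, 0.0234]
tcp_rot: [[-0.983, 0.105, 0.152], [0.062, 0.963, -0.263], [-0.174, -0.249, -0.953]]
contact_force: [1.1, -1.1, 0.4]
finger_gap: 0.0006
```

```bash
python3 tgt.py 10 15 "[.464,-.042,.02]" "[.458,-.15,.02]"
python3 - <<'E'
from m import *
for n in ["top","side"]:
    p=r.grab_frame(n); cv2.imwrite(f"pics/{n}2.png",p["frame"][150:330,220:490].repeat(2,0).repeat(2,1))
E
```

```text
4.5 [ 0.4647 -0.0116  0.0234] F [ 1.0653 -1.0616  0.4143] q [-0.014   0.5899  2.2122 -0.9914  0.3173 -0.5527]
rotvec [ 0.0021 -0.0001 -0.0005]
[.464,-.042,.02] [-0.0006 -0.0285  0.0111] 0.03060446501760804
[.458,-.15,.02] [-0.0014 -0.1331  0.0386] 0.13861249068482268
```

View pics/side2.png

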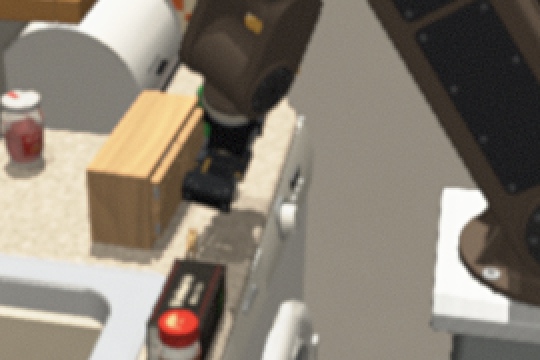

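View pics/top2.png

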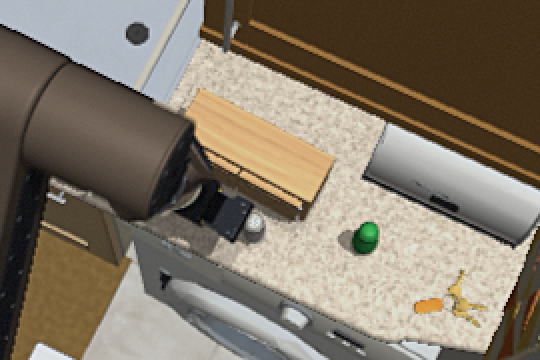

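Call:
{"api": "arm_command", "payload": {
  "fingers": [0.0,0.0,0.0,0.0,0.0],
  "slide": [
    [0,-0.006,0.003],
    [0,-0.012,0.005],
    [0,-0.018,0.007],
    [0,-0.024,0.009],
    [0,-0.028,0.011]
  ],
  "delta_rot": [
    [0,0,0],
    [0,0,0],
    [0,0,0],
    [0,0,0],
    [0,0,0]
  ]
}}

```text
clock: 5.02
ee_pos: [0.4639, -0.0426, 0.022]
tcp_rot: [[-0.982, 0.107, 0.153], [0.063, 0.962, -0.266], [-0.176, -0.251, -0.952]]
contact_force: [-0.4, -0.6, 0.8]
finger_gap: 0.0002
```

```bash
python3 tgt.py 10 15 "[.462,-.082,.02]" "[.455,-.15,.02]"
```

```text
5.0167 [ 0.4639 -0.0426  0.022 ] F [-0.4066 -0.5691  0.7512] q [-0.0863  0.5912  2.2239 -1.0659  0.2914 -0.546 ]
rotvec [-0.0003  0.0019 -0.0015]
[.462,-.082,.02] [-0.0003 -0.0376  0.0121] 0.03952622026378705
[.455,-.15,.02] [ 0.0023 -0.1038  0.0291] 0.10781444756104534
```

```bash
python3 tgt.py 5 10 "[.464,-.042,.020]"
```

```text
5.0167 [ 0.4639 -0.0426  0.022 ] F [-0.4066 -0.5691  0.7512] q [-0.0863  0.5912  2.2239 -1.0659  0.2914 -0.546 ]
rotvec [-0.0843  0.0872 -0.0201]
[.464,-.042,.020] [0.0003 0.0011 0.0018] 0.00210561859003446
```

Call:
{"api": "arm_command", "payload": {
  "fingers": [0.0,0.0,0.0,0.0,0.0],
  "slide": [
    [0,0,0.001],
    [0,0.001,0.001],
    [0,0.001,0.002],
    [0,0.001,0.002],
    [0,0.001,0.002]
  ],
  "delta_rot": [
    [-0.02,0.022,-0.005],
    [-0.042,0.044,-0.01],
    [-0.063,0.065,-0.015],
    [-0.084,0.087,-0.02],
    [-0.084,0.087,-0.02]
  ]
}}

```text
clock: 5.43
ee_pos: [0.4648, -0.0419, 0.0194]
tcp_rot: [[-0.994, 0.077, 0.074], [0.063, 0.982, -0.177], [-0.086, -0.171, -0.981]]
contact_force: [0.5, 0.6, 0.1]
finger_gap: 0.0006
```

```bash
python3 tgt.py 5 10 "[.461,-.082,.02]" "[.455,-.152,.02]"
```

```text
5.4333 [ 0.4648 -0.0419  0.0194] F [0.5059 0.5587 0.1342] q [-0.1346  0.5915  2.1696 -0.5432  0.3261 -1.1234]
rotvec [ 0.0009 -0.0009 -0.0001]
[.461,-.082,.02] [ 0.0012 -0.0398  0.0062] 0.040301154361335446
[.455,-.152,.02] [ 0.0027 -0.109   0.0182] 0.11055390834487612
```

Call:
{"api": "arm_command", "payload": {
  "fingers": [0.0,0.0,0.0,0.0,0.0],
  "slide": [
    [0,-0.008,0.0013],
    [0,-0.016,0.0026],
    [0.001,-0.024,0.004],
    [0.001,-0.032,0.005],
    [0.001,-0.04,0.0065]
  ],
  "delta_rot": [
    [0,0,0],
    [0,0,0],
    [0,0,0],
    [0,0,0],
    [0,0,0]
  ]
}}

```text
clock: 5.85
ee_pos: [0.4601, -0.0824, 0.0193]
tcp_rot: [[-0.994, 0.076, 0.073], [0.062, 0.982, -0.178], [-0.085, -0.173, -0.981]]
contact_force: [0.2, 1.3, -0.1]
finger_gap: 0.0003
```

```bash
python3 tgt.py 5 10 "[.455,-.152,.02]"
python3 - <<'E'
from m import *
for n in ["top","side"]:
    p=r.grab_frame(n); cv2.imwrite(f"pics/{n}3.png",p["frame"][170:310,260:470].repeat(3,0).repeat(3,1))
    for q in r.spot_point(p,"salt_mid")[:3]: print(n,round(q["conf"],2),q["location"],plane(p,*q["location"],.045))
E
```

```text
5.85 [ 0.4601 -0.0824  0.0193] F [ 0.1586  1.3199 -0.0984] q [-0.2268  0.5898  2.1773 -0.5521  0.3046 -1.2051]
rotvec [-0.0003 -0.0016  0.0006]
[.455,-.152,.02] [ 0.0007 -0.0688  0.0113] 0.06976631690672622
top 0.63 [403.6, 269.2] [ 0.5279 -0.2572  0.045 ]
side 0.5 [322.6, 202.4] [ 0.5396 -0.2681  0.045 ]
side 0.43 [332.9, 228.5] [ 0.472  -0.1047  0.045 ]
```

View pics/top3.png

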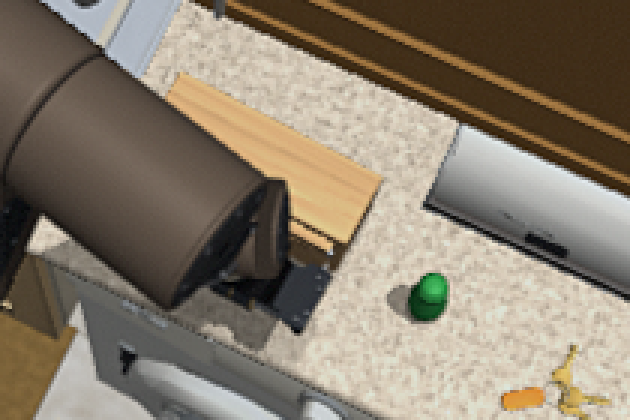

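View pics/side3.png

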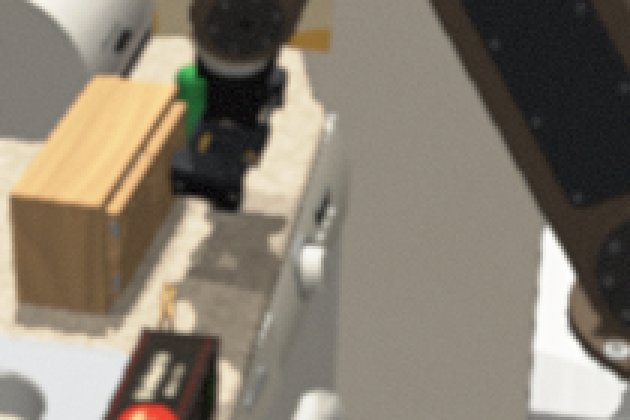

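Call:
{"api": "arm_command", "payload": {
  "fingers": [0.0,0.0,0.0,0.0,0.0],
  "slide": [
    [0,-0.008,0.0013],
    [0,-0.016,0.0026],
    [0,-0.024,0.004],
    [0,-0.032,0.005],
    [0.001,-0.04,0.0065]
  ],
  "delta_rot": [
    [0,0,0],
    [0,0,0],
    [0,0,0],
    [0,0,0],
    [0,0,0]
  ]
}}

```text
clock: 6.47
ee_pos: [0.4569, -0.1228, 0.0198]
tcp_rot: [[-0.994, 0.076, 0.074], [0.062, 0.982, -0.178], [-0.086, -0.173, -0.981]]
contact_force: [-0.0, 0.4, -0.5]
finger_gap: 0.0005
```

```bash
python3 tgt.py 5 10 "[.455,-.155,.02]"
python3 - <<'E'
from m import *
for n in ["top","side"]:
    p=r.grab_frame(n); cv2.imwrite(f"pics/{n}4.png",p["frame"][170:310,260:470].repeat(3,0).repeat(3,1))
    for q in r.spot_point(p,"salt_mid")[:3]: print(n,round(q["conf"],2),q["location"],plane(p,*q["location"],.045))
E
```

```text
6.4667 [ 0.4569 -0.1228  0.0198] F [-0.0135  0.4257 -0.542 ] q [-0.3179  0.5899  2.173  -0.536   0.2904 -1.3106]
rotvec [-0.0002 -0.0013  0.0007]
[.455,-.155,.02] [-0.0001 -0.0318  0.0054] 0.0322227257512949
top 0.59 [406.2, 270.5] [ 0.5276 -0.2666  0.045 ]
side 0.75 [322.1, 204.9] [ 0.5373 -0.2503  0.045 ]
side 0.73 [295.0, 248.7] [0.5539 0.031  0.045 ]
side 0.43 [334.5, 222.6] [ 0.4745 -0.1417  0.045 ]
```

View pics/top4.png

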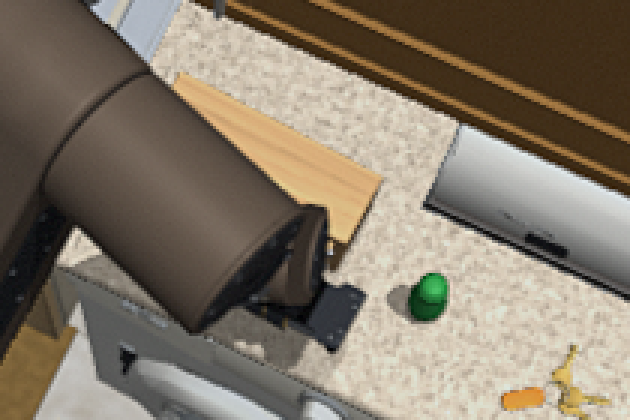

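Call:
{"api": "arm_command", "payload": {
  "fingers": [0.0,0.0,0.0,0.0,0.0],
  "slide": [
    [0,-0.008,0.0013],
    [0,-0.016,0.0026],
    [0,-0.024,0.004],
    [0,-0.03,0.005],
    [0,-0.034,0.0055]
  ],
  "delta_rot": [
    [0,0,0],
    [0,0,0],
    [0,0,0],
    [0,0,0],
    [0,0,0]
  ]
}}

```text
clock: 7.08
ee_pos: [0.4546, -0.1572, 0.0201]
tcp_rot: [[-0.994, 0.077, 0.073], [0.063, 0.982, -0.178], [-0.086, -0.173, -0.981]]
contact_force: [0.0, 0.6, -0.9]
finger_gap: -0.0001
```

```bash
python3 tgt.py 0 0 "[.43,-.09,.07]" "[.43,-.05,.2]"
```

```text
7.0833 [ 0.4546 -0.1572  0.0201] F [ 0.0261  0.6167 -0.8724] q [-0.3928  0.592   2.1611 -0.5067  0.2853 -1.4129]
rotvec [-0.1739  0.0854 -0.0077]
[.43,-.09,.07] [ 0.0244  0.0555 -0.0627] 0.0872280003559813
[.43,-.05,.2] [ 0.0158  0.0724 -0.1974] 0.21082745570420347
```

Call:
{"api": "arm_command", "payload": {
  "fingers": [0.0,0.0,0.0,0.0,0.0],
  "slide": [
    [0,0.02,-0.003],
    [0.005,0.04,-0.015],
    [0.015,0.055,-0.05],
    [0.015,0.06,-0.09],
    [0.015,0.065,-0.125]
  ],
  "delta_rot": [
    [0,0,0],
    [-0.04,0.02,0],
    [-0.09,0.045,-0.004],
    [-0.135,0.07,-0.006],
    [-0.174,0.085,-0.008]
  ]
}}

```text
clock: 7.5
ee_pos: [0.4352, -0.0677, 0.1321]
tcp_rot: [[-0.998, 0.06, -0.001], [0.06, 0.998, 0.005], [0.001, 0.005, -1.0]]
contact_force: [0.2, -1.5, 0.4]
finger_gap: 0.0007
```

Call:
{"api": "arm_command", "payload": {
  "fingers": [0.0,0.0,0.0,0.0,0.0],
  "slide": [
    [0,0.03,-0.02],
    [0,0.06,-0.04],
    [0,0.09,-0.05],
    [0,0.12,-0.05],
    [0,0.12,-0.05]
  ],
  "delta_rot": [
    [0,0,0],
    [0,0,0],
    [0,0,0],
    [0,0,0],
    [0,0,0]
  ]
}}

```text
clock: 7.92
ee_pos: [0.4432, 0.0537, 0.1813]
tcp_rot: [[-0.998, 0.059, 0.002], [0.059, 0.998, 0.001], [-0.002, 0.001, -1.0]]
contact_force: [0.2, 0.3, -1.0]
finger_gap: 0.0006
```

```bash
cat > look.py <<'E'
import sys
from m import *
k=sys.argv[1]
for n in ["top","side"]:
    p=r.grab_frame(n); cv2.imwrite(f"pics/{n}{k}.png",p["frame"][170:310,260:470].repeat(3,0).repeat(3,1)); C=cloud(p); ok=p["depth"]>0
    for q in r.masks_of(p,"salt_mid")[:3]:
        S=C[q["region"]&ok]; print(n,"salt",round(q["conf"],2),np.median(S,0),np.percentile(S,3,axis=0),np.percentile(S,97,axis=0))
    for l in ["right_door_hinge","right_door_edge"]:
        for q in r.spot_point(p,l)[:1]: print(n,l,round(q["conf"],2),plane(p,*q["location"],.06))
E
python3 look.py 5; python3 tgt.py 0 0
```

```text
top salt 0.74 [ 0.4552 -0.1841  0.0769] [ 0.4444 -0.2023  0.0158] [ 0.4732 -0.1665  0.0933]
top salt 0.59 [ 0.5204 -0.2545  0.076 ] [ 0.5091 -0.2723  0.0265] [ 0.5406 -0.2379  0.0963]
top salt 0.31 [0.4328 0.5409 0.055 ] [0.393  0.4816 0.001 ] [0.4695 0.5838 0.1012]
top right_door_hinge 0.74 [ 0.5122 -0.1361  0.06  ]
top right_door_edge 0.84 [ 0.5092 -0.0217  0.06  ]
side salt 0.68 [ 0.5274 -0.2363  0.0385] [ 0.517  -0.2458  0.0059] [ 0.5373 -0.2277  0.0654]
side salt 0.67 [ 0.4644 -0.1666  0.0431] [ 0.4502 -0.1785  0.0066] [ 0.4818 -0.1579  0.0871]
side salt 0.42 [ 0.5159 -0.0758  0.0749] [ 0.5117 -0.1288  0.0184] [ 0.5256 -0.0269  0.1083]
side right_door_hinge 0.78 [ 0.5065 -0.1299  0.06  ]
side right_door_edge 0.92 [ 0.5272 -0.0254  0.06  ]
8.3167 [0.443  0.0497 0.1802] F [-0.3741 -0.7624  1.0228] q [-0.0367  0.2852  2.0212  0.0001  0.8352 -1.5442]
rotvec [ 0.0001 -0.0001 -0.0004]
```

View pics/top5.png

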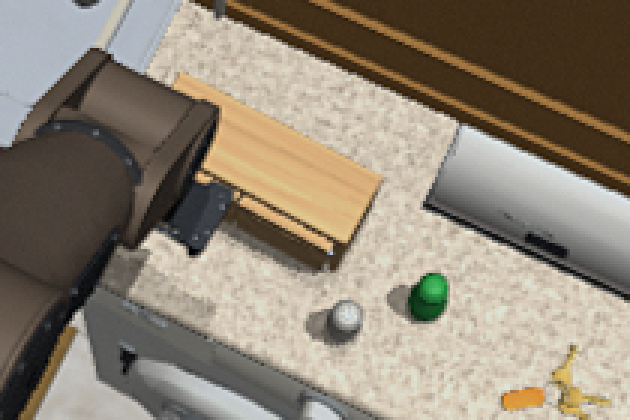

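View pics/side5.png

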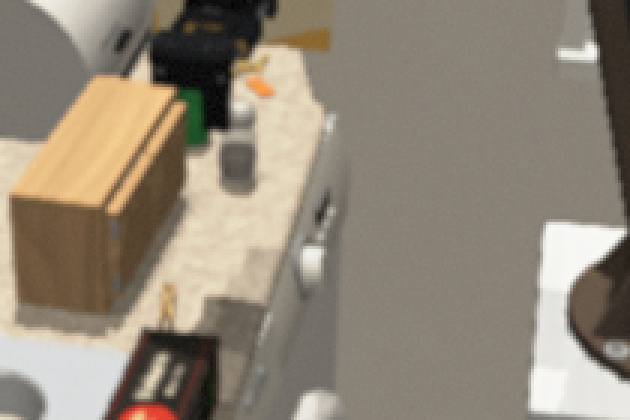

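```bash
python3 - <<'E'
from m import *
p=r.grab_frame("side"); C=cloud(p); ok=p["depth"]>0
for q in r.masks_of(p,"right_door")[:2]:
    S=C[q["region"]&ok]; S=S[(S[:,2]>.03)&(S[:,2]<.1)&(S[:,1]<-.03)&(S[:,1]>-.125)]
    A=np.c_[S[:,1],np.ones(len(S))]; c=np.linalg.lstsq(A,S[:,0],rcond=None)[0]
    print(q["conf"],len(S),c,"x at -.048:",c@[-.048,1],"std",np.std(S[:,0]-A@c),S.min(0),S.max(0))
E
python3 tgt.py 0 0 "[.47,-.047,.13]" "[.485,-.047,.07]"
```

```text
0.73 196 [0.0675 0.5202] x at -.048: 0.5169472130907667 std 0.0011561710597609496 [ 0.5111 -0.124   0.031 ] [ 0.5215 -0.0302  0.1   ]
8.4167 [0.443  0.05   0.1802] F [-0.747  -0.1027 -0.5371] q [-0.0361  0.2851  2.0211  0.0001  0.8352 -1.544 ]
rotvec [0.0001 0.0001 0.    ]
[.47,-.047,.13] [-0.033  -0.0951  0.0502] 0.11247230891027045
[.485,-.047,.07] [-0.048  -0.0941  0.1102] 0.15267888155705853
```

Call:
{"api": "arm_command", "payload": {
  "fingers": [0.0,0.0,0.0,0.0,0.0],
  "slide": [
    [-0.01,-0.03,0.015],
    [-0.02,-0.06,0.04],
    [-0.03,-0.095,0.075],
    [-0.035,-0.095,0.105],
    [-0.045,-0.095,0.11]
  ],
  "delta_rot": [
    [0,0,0],
    [0,0,0],
    [0,0,0],
    [0,0,0],
    [0,0,0]
  ]
}}

```text
clock: 8.83
ee_pos: [0.4801, -0.0486, 0.0662]
tcp_rot: [[-0.998, 0.065, -0.006], [0.065, 0.998, 0.002], [0.006, 0.001, -1.0]]
contact_force: [-0.6, 0.1, 0.1]
finger_gap: 0.0003
```

Call:
{"api": "arm_command", "payload": {
  "fingers": [0.0,0.0,0.0,0.0,0.0],
  "slide": [
    [-0.004,0,0],
    [-0.008,0,0],
    [-0.012,0,0],
    [-0.016,0,0],
    [-0.018,0,0]
  ],
  "delta_rot": [
    [0,0,0],
    [0,0,0],
    [0,0,0],
    [0,0,0],
    [0,0,0]
  ]
}}

```text
clock: 9.25
ee_pos: [0.501, -0.0477, 0.0718]
tcp_rot: [[-0.998, 0.061, 0.003], [0.061, 0.998, -0.001], [-0.003, -0.0, -1.0]]
contact_force: [-0.0, -0.9, 0.6]
finger_gap: 0.0004
```

```bash
python3 tgt.py 0 0; python3 tgt.py 0 0
```

```text
9.25 [ 0.501  -0.0477  0.0718] F [-0.002  -0.888   0.5525] q [-0.2262  0.5275  1.9967  0.0002  0.6146 -1.7365]
rotvec [-0.0003  0.0028  0.0023]
9.25 [ 0.501  -0.0477  0.0718] F [-0.002  -0.888   0.5525] q [-0.2262  0.5275  1.9967  0.0002  0.6146 -1.7365]
rotvec [-0.0003  0.0028  0.0023]
```

Call:
{"api": "arm_command", "payload": {
  "fingers": [0.0,0.0,0.0,0.0,0.0],
  "slide": [
    [-0.001,0,0],
    [-0.002,0,0],
    [-0.003,0,0],
    [-0.004,0,0],
    [-0.005,0,0]
  ],
  "delta_rot": [
    [0,0,0],
    [0,0,0],
    [0,0,0],
    [0,0,0],
    [0,0,0]
  ]
}}

```text
clock: 9.67
ee_pos: [0.505, -0.0485, 0.0704]
tcp_rot: [[-0.998, 0.062, 0.0], [0.062, 0.998, 0.0], [-0.0, 0.0, -1.0]]
contact_force: [0.4, -0.4, 0.3]
finger_gap: 0.0003
```

Call:
{"api": "arm_command", "payload": {
  "fingers": [0.0,0.0,0.0,0.0,0.0],
  "slide": [
    [-0.001,0,0],
    [-0.002,0,0],
    [-0.003,0,0],
    [-0.003,0,0],
    [-0.003,0,0]
  ],
  "delta_rot": [
    [0,0,0],
    [0,0,0],
    [0,0,0],
    [0,0,0],
    [0,0,0]
  ]
}}

```text
clock: 10.08
ee_pos: [0.5077, -0.0486, 0.0703]
tcp_rot: [[-0.998, 0.062, -0.0], [0.062, 0.998, 0.0], [0.0, 0.0, -1.0]]
contact_force: [-3.9, 0.4, 1.8]
finger_gap: 0.0001
```

Call:
{"api": "arm_command", "payload": {
  "fingers": [0.0,0.0,0.0,0.0,0.0],
  "slide": [
    [-0.001,0,0],
    [-0.002,0,0],
    [-0.003,0,0],
    [-0.004,0,0],
    [-0.004,0,0]
  ],
  "delta_rot": [
    [0,0,0],
    [0,0,0],
    [0,0,0],
    [0,0,0],
    [0,0,0]
  ]
}}

```text
clock: 10.5
ee_pos: [0.5118, -0.049, 0.0703]
tcp_rot: [[-0.998, 0.062, -0.0], [0.062, 0.998, 0.0], [0.0, -0.0, -1.0]]
contact_force: [-4.2, -2.1, 2.2]
finger_gap: 0.0003
```

Call:
{"api": "arm_command", "payload": {
  "fingers": [0.0,0.0,0.0,0.0,0.0],
  "slide": [
    [-0.0005,0,0],
    [-0.001,0,0],
    [-0.001,0,0],
    [-0.001,0,0],
    [-0.001,0,0]
  ],
  "delta_rot": [
    [0,0,0],
    [0,0,0],
    [0,0,0],
    [0,0,0],
    [0,0,0]
  ]
}}

```text
clock: 10.92
ee_pos: [0.5118, -0.049, 0.0702]
tcp_rot: [[-0.998, 0.062, -0.002], [0.062, 0.998, 0.0], [0.002, 0.0, -1.0]]
contact_force: [-8.4, -1.7, 4.8]
finger_gap: 0.0004
```

Call:
{"api": "arm_command", "payload": {
  "fingers": [0.0,0.0,0.0,0.0,0.0],
  "slide": [
    [0.03,0,0],
    [0.065,0,0],
    [0.09,0,0],
    [0.09,0,0],
    [0.09,0.01,0]
  ],
  "delta_rot": [
    [0,0,0],
    [0,0,0],
    [0,0,0],
    [0,0,0],
    [0,0,0]
  ]
}}

```text
clock: 11.33
ee_pos: [0.4242, -0.0341, 0.0707]
tcp_rot: [[-0.998, 0.063, 0.002], [0.063, 0.998, -0.0], [-0.002, -0.0, -1.0]]
contact_force: [-0.3, -0.3, -0.2]
finger_gap: 0.0005
```

Call:
{"api": "arm_command", "payload": {
  "fingers": [0.0,0.0,0.0,0.0,0.0],
  "slide": [
    [0,0.03,-0.02],
    [0,0.06,-0.05],
    [-0.01,0.09,-0.08],
    [-0.02,0.12,-0.1],
    [-0.02,0.12,-0.1]
  ],
  "delta_rot": [
    [0,0,0],
    [0,0,0],
    [0,0,0],
    [0,0,0],
    [0,0,0]
  ]
}}

```text
clock: 11.75
ee_pos: [0.4557, 0.0898, 0.1747]
tcp_rot: [[-0.998, 0.059, 0.01], [0.059, 0.998, 0.001], [-0.01, 0.002, -1.0]]
contact_force: [0.1, -0.4, 0.4]
finger_gap: 0.0003
```

```bash
python3 look.py 6; python3 tgt.py 0 0
```

```text
top salt 0.73 [ 0.4548 -0.1831  0.0772] [ 0.444  -0.2002  0.021 ] [ 0.4769 -0.1666  0.0922]
top salt 0.72 [ 0.519  -0.2528  0.0714] [ 0.5084 -0.2706  0.021 ] [ 0.5374 -0.2372  0.0927]
top right_door_hinge 0.72 [ 0.5241 -0.1343  0.06  ]
top right_door_edge 0.82 [ 0.4579 -0.0362  0.06  ]
side salt 0.86 [ 0.4638 -0.167   0.0476] [ 0.4485 -0.1805  0.0088] [ 0.483  -0.157   0.0873]
side salt 0.21 [0.5566 0.0522 0.0848] [ 0.4721 -0.138   0.0066] [0.6194 0.101  0.1225]
side right_door_hinge 0.68 [ 0.5182 -0.1387  0.06  ]
side right_door_edge 0.89 [ 0.463  -0.0378  0.06  ]
12.15 [0.451  0.0844 0.1697] F [-0.5007 -0.6116 -0.2289] q [ 0.0409  0.3186  2.0049  0.      0.819  -1.4666]
rotvec [-0.0001 -0.0009 -0.0003]
```

View pics/top6.png

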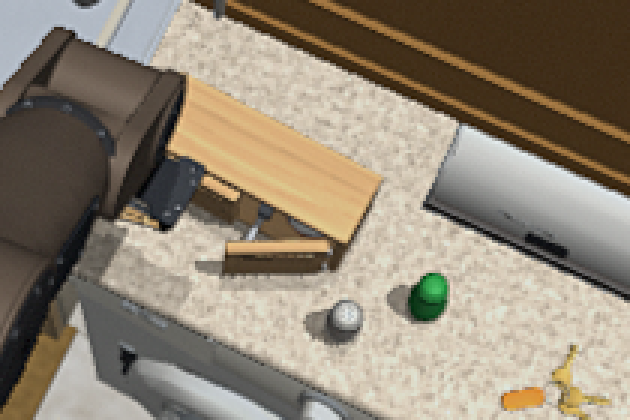

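View pics/side6.png

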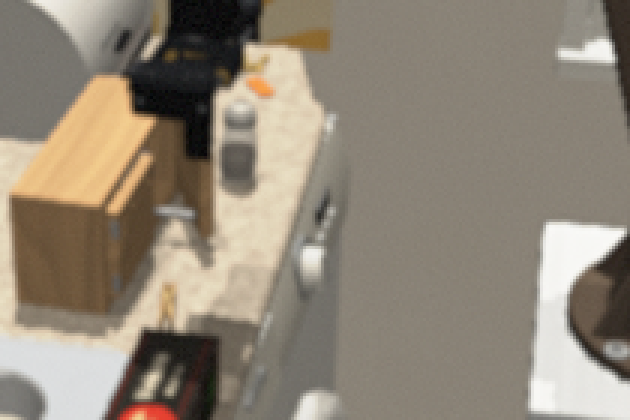

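```bash
python3 tgt.py 0 0 "[.487,.002,.17]" "[.487,.002,.075]"
```

```text
12.15 [0.451  0.0844 0.1697] F [-0.5007 -0.6116 -0.2289] q [ 0.0409  0.3186  2.0049  0.      0.819  -1.4666]
rotvec [-0.0001 -0.0009 -0.0003]
[.487,.002,.17] [-0.0412 -0.08   -0.0003] 0.08994459546424066
[.487,.002,.075] [-0.0413 -0.08    0.0947] 0.1305992117653266
```

Call:
{"api": "arm_command", "payload": {
  "fingers": [0.0,0.0,0.0,0.0,0.0],
  "slide": [
    [-0.017,-0.035,0],
    [-0.034,-0.07,0.01],
    [-0.041,-0.08,0.04],
    [-0.041,-0.08,0.075],
    [-0.041,-0.08,0.095]
  ],
  "delta_rot": [
    [0,0,0],
    [0,0,0],
    [0,0,0],
    [0,0,0],
    [0,0,0]
  ]
}}

```text
clock: 12.57
ee_pos: [0.4863, 0.0012, 0.0725]
tcp_rot: [[-0.998, 0.065, -0.002], [0.065, 0.998, 0.0], [0.002, 0.0, -1.0]]
contact_force: [0.0, -0.3, -0.8]
finger_gap: 0.0007
```

```bash
python3 tgt.py 0 0 "[.492,-.02,.072]" "[.485,-.043,.072]" "[.4707,-.0496,.072]" "[.4472,-.0652,.072]" "[.4319,-.083,.072]" "[.4225,-.1014,.072]"
```

```text
12.5667 [0.4863 0.0012 0.0725] F [ 0.0162 -0.3201 -0.806 ] q [-0.1335  0.5111  2.0336  0.0001  0.599  -1.6394]
rotvec [ 0.0002 -0.002  -0.002 ]
[.492,-.02,.072] [-0.007  -0.0208  0.0005] 0.02193960042624711
[.485,-.043,.072] [-0.0015 -0.0442  0.0005] 0.04421244233762263
[.4707,-.0496,.072] [ 0.0123 -0.0517  0.0005] 0.0531437987296914
[.4472,-.0652,.072] [ 0.0347 -0.0688  0.0006] 0.07706707280221622
[.4319,-.083,.072] [ 0.0488 -0.0875  0.0006] 0.10025590514145837
[.4225,-.1014,.072] [ 0.057  -0.1065  0.0006] 0.1208292433338882
```

Sweep slowly, first to about 0.8 rad.

Call:
{"api": "arm_command", "payload": {
  "fingers": [0.0,0.0,0.0,0.0,0.0],
  "slide": [
    [-0.004,-0.01,0],
    [-0.007,-0.021,0],
    [-0.005,-0.033,0],
    [-0.0015,-0.043,0],
    [0.006,-0.048,0]
  ],
  "delta_rot": [
    [0,0,0],
    [0,0,0],
    [0,0,0],
    [0,0,0],
    [0,0,0]
  ]
}}

```text
clock: 12.98
ee_pos: [0.4787, -0.0466, 0.0766]
tcp_rot: [[-0.998, 0.063, 0.003], [0.063, 0.998, -0.001], [-0.003, -0.0, -1.0]]
contact_force: [0.0, -0.2, 0.3]
finger_gap: 0.0003
```

```bash
python3 tgt.py 0 0 "[.4707,-.0496,.072]" "[.4472,-.0652,.072]" "[.4319,-.083,.072]" "[.4225,-.1014,.072]"
```

```text
12.9833 [ 0.4787 -0.0466  0.0766] F [ 0.0298 -0.2008  0.3372] q [-0.2346  0.4973  2.0467  0.0002  0.5944 -1.7424]
rotvec [-0.0005  0.0032 -0.0001]
[.4707,-.0496,.072] [ 0.0078 -0.0035  0.0045] 0.00968235290553069
[.4472,-.0652,.072] [ 0.0303 -0.0205  0.0045] 0.03685957703172346
[.4319,-.083,.072] [ 0.0444 -0.0392  0.0044] 0.05945523725046566
[.4225,-.1014,.072] [ 0.0527 -0.0582  0.0044] 0.0786149601483975
```

Call:
{"api": "arm_command", "payload": {
  "fingers": [0.0,0.0,0.0,0.0,0.0],
  "slide": [
    [0.008,-0.003,0.002],
    [0.015,-0.009,0.003],
    [0.023,-0.015,0.003],
    [0.03,-0.02,0.003],
    [0.03,-0.02,0.003]
  ],
  "delta_rot": [
    [0,0,0],
    [0,0,0],
    [0,0,0],
    [0,0,0],
    [0,0,0]
  ]
}}

```text
clock: 13.4
ee_pos: [0.4454, -0.0633, 0.0724]
tcp_rot: [[-0.998, 0.062, -0.001], [0.062, 0.998, 0.0], [0.001, 0.0, -1.0]]
contact_force: [0.5, -0.1, -0.4]
finger_gap: 0.0003
```

```bash
python3 look.py 7;  python3 tgt.py 0 0 "[.4319,-.083,.072]" "[.4225,-.1014,.072]"
```

```text
top salt 0.71 [ 0.5196 -0.2543  0.0722] [ 0.5088 -0.2726  0.0278] [ 0.5403 -0.2379  0.0914]
top salt 0.66 [ 0.4551 -0.1815  0.0787] [ 0.4443 -0.1988  0.0245] [ 0.4738 -0.1637  0.0921]
top right_door_hinge 0.75 [ 0.5173 -0.1327  0.06  ]
top right_door_edge 0.64 [ 0.4063 -0.0639  0.06  ]
side salt 0.51 [0.4396 0.2831 0.0685] [0.4086 0.2122 0.0086] [0.4755 0.3471 0.073 ]
side salt 0.38 [ 0.5355 -0.2413  0.0838] [ 0.525  -0.2505  0.0725] [ 0.5456 -0.2355  0.0908]
side right_door_hinge 0.6 [ 0.5072 -0.1356  0.06  ]
side right_door_edge 0.77 [ 0.4286 -0.0723  0.06  ]
13.8 [ 0.4472 -0.0627  0.0723] F [ 0.0421  0.5772 -0.4028] q [-0.2859  0.478   2.1172  0.0003  0.546  -1.7955]
rotvec [0.0001 0.0004 0.0015]
[.4319,-.083,.072] [ 0.014  -0.0212  0.0003] 0.025399696313028696
[.4225,-.1014,.072] [ 0.0223 -0.0401  0.0003] 0.04588715180938651
```

View pics/top7.png

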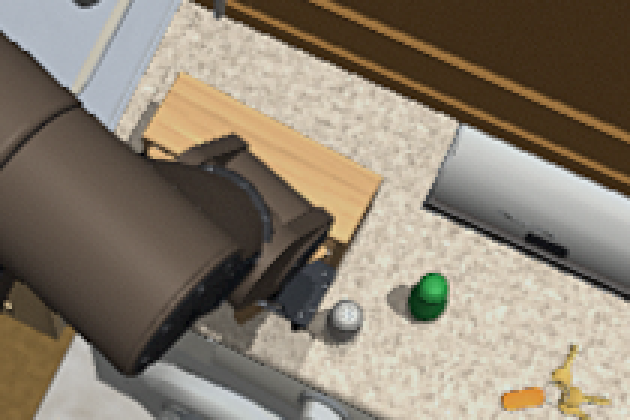

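View pics/side7.png

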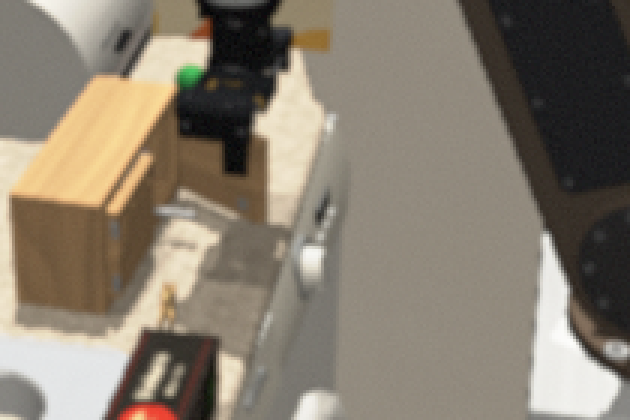

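Call:
{"api": "arm_command", "payload": {
  "fingers": [0.0,0.0,0.0,0.0,0.0],
  "slide": [
    [0.007,-0.01,0],
    [0.014,-0.021,0],
    [0.018,-0.031,0],
    [0.022,-0.04,0],
    [0.022,-0.041,0]
  ],
  "delta_rot": [
    [0,0,0],
    [0,0,0],
    [0,0,0],
    [0,0,0],
    [0,0,0]
  ]
}}

```text
clock: 14.22
ee_pos: [0.4221, -0.1035, 0.0723]
tcp_rot: [[-0.998, 0.063, 0.0], [0.063, 0.998, 0.0], [-0.0, 0.0, -1.0]]
contact_force: [-0.1, 0.0, -0.1]
finger_gap: 0.0003
```

```bash
cat > ang.py <<'E'
from m import *
H=np.array([.5105,-.135]); yaw=-.063
for n in ["top","side"]:
    p=r.grab_frame(n); C=cloud(p); ok=p["depth"]>0
    for q in r.spot_point(p,"right_door_edge")[:1]:
        X=plane(p,*q["location"],.06)[:2]-H; a=np.arctan2(X[1],X[0])-(np.pi/2+yaw); print(n,"edge",X+H,q["conf"],"angle",a,np.hypot(*X))
    for q in r.masks_of(p,"right_door")[:1]:
        S=C[q["region"]&ok]; S=S[(S[:,2]>.03)&(S[:,2]<.115)&(S[:,0]<.51)&(S[:,0]>.39)]
        if n=="side" and len(S)>20:
            med=np.median(S[:,1]); S=S[abs(S[:,1]-med)<.02]
            c=np.polyfit(S[:,0],S[:,1],1); print("side plane slope",c,"angle",np.pi/2+np.arctan(c[0])-yaw,len(S))
        elif len(S): print(n,np.percentile(S,2,axis=0),np.percentile(S,98,axis=0))
E
python3 ang.py; python3 tgt.py 0 0
```

```text
side edge [ 0.402  -0.1279] 0.9 angle 1.5680057003299754 0.10869217339100723
side plane slope [-0.088  -0.0771] angle 1.5460143919201494 643
14.5167 [ 0.4227 -0.1022  0.0723] F [ 0.0688 -0.1823 -0.5583] q [-0.3894  0.4626  2.1562  0.0004  0.5224 -1.8991]
rotvec [0.0001 0.0004 0.0015]
```

Call:
{"api": "arm_command", "payload": {
  "fingers": [0.0,0.0,0.0,0.0,0.0],
  "slide": [
    [0,0.02,0],
    [0,0.05,-0.02],
    [0,0.085,-0.05],
    [0,0.12,-0.075],
    [0,0.15,-0.1]
  ],
  "delta_rot": [
    [0,0,0],
    [0,0,0],
    [0,0,0],
    [0,0,0],
    [0,0,0]
  ]
}}

```text
clock: 14.93
ee_pos: [0.4311, 0.0467, 0.1714]
tcp_rot: [[-0.998, 0.062, -0.0], [0.062, 0.998, 0.0], [0.0, 0.0, -1.0]]
contact_force: [1.3, -0.3, -0.8]
finger_gap: 0.0004
```

Call:
{"api": "arm_command", "payload": {
  "fingers": [0.0,0.0,0.0,0.0,0.0],
  "slide": [
    [0,0.03,0],
    [0,0.06,-0.01],
    [0,0.09,-0.02],
    [0,0.12,-0.02],
    [0,0.12,-0.02]
  ],
  "delta_rot": [
    [0,0,0],
    [0,0,0],
    [0,0,0],
    [0,0,0],
    [0,0,0]
  ]
}}

```text
clock: 15.35
ee_pos: [0.4392, 0.1687, 0.191]
tcp_rot: [[-0.998, 0.058, 0.002], [0.058, 0.998, 0.001], [-0.002, 0.001, -1.0]]
contact_force: [-0.7, 0.2, -0.8]
finger_gap: 0.0003
```

```bash
python3 ang.py; python3 look.py 8; python3 tgt.py 0 0
```

```text
top edge [ 0.4618 -0.1757] 0.72 angle -3.953049140191019 0.0635127074174218
top [ 0.3996 -0.136   0.0462] [ 0.507  -0.1159  0.1129]
side edge [ 0.4029 -0.1277] 0.87 angle 1.5658215580079344 0.10782563229595477
side plane slope [-0.0868 -0.078 ] angle 1.547232610066771 652
top salt 0.65 [ 0.5208 -0.2527  0.0722] [ 0.5087 -0.2724  0.0217] [ 0.542  -0.2362  0.0923]
top salt 0.44 [ 0.4544 -0.1816  0.0754] [ 0.4442 -0.2     0.0114] [ 0.473  -0.1633  0.0941]
top right_door_hinge 0.78 [ 0.5219 -0.1321  0.06  ]
top right_door_edge 0.45 [ 0.3933 -0.1254  0.06  ]
side right_door_hinge 0.75 [ 0.4995 -0.3331  0.06  ]
side right_door_edge 0.7 [ 0.3988 -0.1247  0.06  ]
16.05 [0.4391 0.1644 0.1904] F [-0.4224 -0.3121  0.185 ] q [ 0.2173  0.3018  1.9586 -0.      0.8809 -1.2912]
rotvec [0.     0.0003 0.0007]
```

View pics/top8.png

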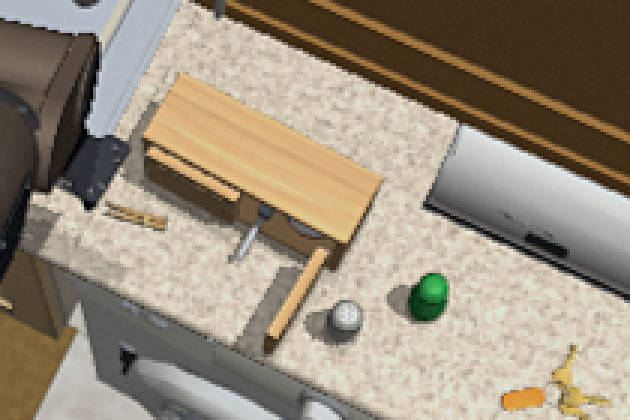

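View pics/side8.png

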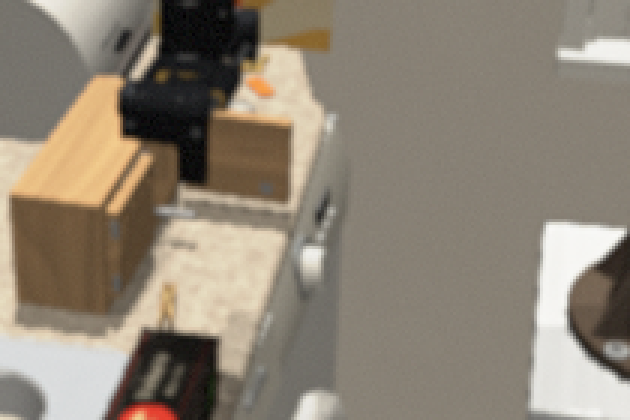

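```bash
python3 -c "
from plant import r
print(r.job_done(), r.sense()['clock'])"
```

```text
the job is handed in; nothing more can be done
the job is handed in; nothing more can be done
```

The right-hand door is open and about square to the cupboard front, and I handed the job in at about 16 s of the 54 s allowed. No verdict is reported.

- **Shaker:** I pushed it upright along the worktop with closed fingers, about 2 cm above the surface. It went from about (0.47, -0.075) to about (0.463, -0.184), to the right of the hinge line and about 3 cm clear of the open door. I didn't touch the green look-alike.
- **Door:** I pressed it about 87 mm from the hinge until the force rose to roughly 8 N at the stop, then let go. It sprang to about 0.5 rad, and I swept it open with the fingertip at 7 cm height.
- **Last checks:** The side camera gives the door angle as 1.55 rad from a plane fit and 1.57 rad from the door's edge. The left door looks shut. The shaker was last seen in place, but at the end it showed only in the top view because the door hid it from the side. The peg looked unmoved; I did not measure the bystanders again at the end. The arm is clear of everything.
- **Disagreements:** The top camera's first door-edge reading at the end landed near the shaker, so I dropped it. The second, at lower confidence, fell within about 1 cm of the expected edge. A last side reading for the hinge was far off, also a misdetection. The two cameras differed by about 1 cm on positions throughout.

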